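Feed one cap and nudge it onto the inspection pad

TASK

Press the feeder's plunger all the way down once and let it come back up, so that a single white cap is ejected onto the bench. Then push that cap along the bench with the fingertips, without picking it up, until it lies flat and wholly on the round dark pad. Leave the other caps in the feeder, and do not disturb the blue bin, the jar or the screwdriver.

Things in the scene. Friction and masses are not known exactly. Their poses are not given: they have to be found in the camera images.
- feeder: Cap feeder screwed to the bench. Origin on the bench under the magazine's axis; x is level and points out of the outlet, z up. Magazine: open-topped square aluminium tower, x -22 to 22 mm, 46 mm wide, 42 mm high, with three stacked caps standing on the bench itself. Behind it, x -100 to -22 mm: grey housing 42 mm high, plunger on top, feet 76 mm wide. Position and yaw vary.
- plunger_top (a point): Centre of the top face of the plunger's black round head, 34 mm across; 60 mm behind the feeder's origin and 88 mm above the bench when up. It moves straight down with the plunger.
- plunger (a joint): How far the plunger is pressed down, in m: 0 up, 0.025 fully down against its stop. The spring takes 4 N at the start and 9 N at full press, plus damping of 40 N per m/s; released, it comes up by itself in about a second.
- feeder_outlet (a point): Point on the bench 63 mm in front of the feeder's origin, where the centre of the cap comes to rest after a slow, full press (a fast one may throw it a little farther). A flat pusher, 32 mm wide and 11 mm high, drives the lowest cap there, 2.6 mm for each mm of plunger, and draws back as the plunger rises; then the next cap drops. Each further press ejects another cap.
- cap0: The cap to be ejected: lowest of the three in the magazine at the start. White plastic disc with a hollowed top, 36 mm in diameter, 12 mm high, 15 g. Origin at the centre of its underside, z up.
- cap1: Second cap from below in the magazine, same size and origin. It drops to the bench after the press and must stay in the magazine.
- cap2: Third and top cap, same size and origin; stays in the magazine after dropping by one place.
- pad: Round dark rubber pad 70 mm in diameter, flat in the bench (0.6 mm, no edge to catch on): the inspection place. Origin at its centre. It lies to the left or the right of the feeder's outlet, 120 to 310 mm away; the bin is on the other side.
- bin: Bystander: open blue plastic bin with a few caps in it, 110 by 80 mm, 40 mm high, loose, 0.45 kg. Origin under its centre, 110 mm side along its x.
- jar: Bystander: small closed jar with a black lid, 50 mm in diameter, 60 mm high, loose, on the bench beyond the work. Origin under its centre.
- screwdriver: Bystander: screwdriver 170 mm long lying on the bench beyond the work, loose, 26 mm high. Origin under its middle; it lies along its x axis, handle towards -x.
Things that resemble listed ones, but are neither listed nor needed, are in the scene too. Several things look just like the feeder: the one meant starts farthest to the robot's left. What is shaped like the cap2 but yellow is not meant.

How it is judged:
On the way, in this order (a step that is already met when the one before it is completed fails the run):
1. the plunger is pressed fully down (value of joint plunger above 0.0225 m), for 0.05 s.
2. the plunger is back up and the lowest cap is out of the feeder (value of joint plunger below 0.003 m and x of cap0 in the frame of feeder above 0.045 m), for 0.1 s.
3. the ejected cap lies wholly on the pad (horizontal distance between cap0 and pad below 0.017 m), for 0.1 s.
At the end, for the whole second after the job is handed in: The ejected cap lies flat and at rest on the pad, its centre within 17 mm of the pad's centre; the plunger is up (within 3 mm); the other two caps are in the magazine; the bin, jar and screwdriver are within 15 mm of where they stood (horizontal distance between cap0 and pad below 0.017 m and height (world z) of cap0 below 0.004 m and angle between cap0's own z axis and vertical below 0.1 rad and linear speed of cap0 below 0.02 m/s and value of joint plunger below 0.003 m and horizontal distance between each of cap1, cap2 and feeder below 0.006 m and distance of each of bin, jar, screwdriver from where it was at the start of the episode below 0.015 m); the robot touches nothing.
It fails at once if the ejected cap is lifted off the bench (height (world z) of cap0 above 0.008 m).
It fails at once if the cap is tipped over (angle between cap0's own z axis and vertical above 0.6 rad).
It fails at once if a second cap is ejected, or a cap is taken out of the magazine (distance of any of cap1, cap2 from where it was at the start of the episode above 0.022 m).
It fails at once if the bin, jar or screwdriver is disturbed (distance of any of bin, jar, screwdriver from where it was at the start of the episode above 0.015 m).
It also fails if it takes over 58 s, if anything falls off the work surface, if the arm or the gripper's body presses on something with over 40 N, if the wrist force passes 120 N, or if a joint passes its speed limit or range.

ROBOT

A 6-joint arm with a two-finger parallel gripper is mounted at the origin on the work surface. World frame = base frame: x ahead of the robot, y to its left, z up, the work surface at z = 0. Lengths are in m, angles in rad, forces in N, time in s.
With the tool pointing down it reaches from about 0.4 to 0.825 m from the base axis. Payload 7 kg.
Tool frame: the origin (TCP) lies midway between the tips of the shut fingers; the grasp point (between the pads) lies hold_point_z behind it (hold_point_z is the distance from the TCP to the grasp point, in m); z points along the fingers, y is the line along which they close (so a half turn about z gives the same grasp; the last joint's range is limited). The gripper opens to 88 mm and grips with 3 to 60 N. Pads are 19 mm wide; open, the fingers measure 130 mm over their backs; the gripper's body (78 mm by 193 mm) begins 47 mm behind the grasp point.
Start: joints at [1.454, 0.359, 0.012, 0, -1.224, -0.288], TCP at [0.266, 0.62, 0.204] pointing down, gripper open.
Joint ranges: [-3.07, 3.07], [-1.43, 2.12], [-1.02, 1.25], [-3.03, 1.67], [-3.05, -0], [-3.03, 3.03]. Speed limits (rad/s): [2.39, 2.39, 3.01, 3.14, 3.14, 3.14].

INTERFACE

Orientations are given as [roll, pitch, yaw] about the fixed x, y, z axes, in that order (R = Rz(yaw) Ry(pitch) Rx(roll)).
In Python, from station import * gives the robot as it stands.
- The arm moves only by the tool apply_moves, never from a script. Its argument "steps" is a list of rows, each an object with "translation": the shift along the world's x, y, z scaled (see below), a list of three; "rotation": the turn, a rotation vector about the world's x, y, z scaled (see below), a list of three. A call has exactly 10 rows; each row is the pose to reach, as a shift and turn from the pose commanded when the call began; what a row does not reach only later rows make up. The controller multiplies each number of a shift by 250 mm and each number of a turn by 30 degrees. A row lasts 1/12 s, in which the tool goes at most 41.7 mm and 7.16 degrees, less where a joint would pass 70% of its speed; a pose out of reach is approached as far as the arm can. A call with a number of a shift or a turn outside -1 to 1 is refused whole. A call with a gripper value outside its range is refused whole. "jaw" is the closure, from -1 (fully open) to 1 (shut), so that 0 is half open, set as the call begins (left out, the last holds). The fingers move at their own pace and stop on an object; "newtons" is the grip in N (left out, the last holds). Time passes only in rows, so rows that repeat a pose let the fingers close, or fill a call up. It gives the time, the measured TCP pose, the force, the opening and the grip force at its end, in the units of the state.
- get_state(): the state, without advancing time (a new reading comes with each control period).
- grab_frame(name): name is "scene" or "side" or "wrist"; returns the picture (384x512x3 uint8, blue, green, red); there is no depth.
- camera_model(name): a dict with "fx", "fy", "cx", "cy" (pixels), "xyz" and "rotation" of the camera in the world. Camera axes: x right, y down, z forward; pixel columns grow to the right and rows downward; lengths in m; the calibration is good to about 2 mm. The wrist camera is an equidistant fisheye: a pixel r from the principal point sees the ray r / f radians off the axis. A picture is of the moment at which its call begins: read the wrist's pose just before it. camera_model takes no time and is no camera call; for the wrist camera it gives the pose at the moment of the call.
- job_done(): hands the job in; it is judged then, once.
The state is a dict: "t": time; "q": joint angles; "qd": joint speeds; "joint_efforts": joint torques, N m; "eef_pos": TCP position; "ee_rot": TCP orientation; "force": force on the tool from outside, world axes, zero at the start; "moment": the same for the moment, N m; "width": finger opening in m; "gripper_force": force on a finger pad.
Only numpy, scipy, OpenCV 4.12 (cv2) and the standard library are available. Lean on these libraries where they do the work, as an engineer would, in place of code of your own. Each camera call takes 0.05 s, during which the arm holds its last target. There are 200 camera calls.

## Working session

There is one attempt and no reset: what is moved stays moved. The work goes in short steps, Python scripts to look and compute and a tool call to move; the robot and the scene stay as the last step left them, time stands still between calls to the robot, and variables do not carry over. Pictures are saved under pics/ and viewed, at most 10 in all, crops included, and the job is handed in when it is done.

Besides the shell and the picture viewer there is one more tool, called after ">>>" as name(argument=value, ...), one argument or row to a line, values as JSON. apply_moves: Moves the arm, as the interface text tells. Shifts and turns lie within -1 to 1; 1 stands for 250 mm of shift or 30 degrees of turn. Its arguments: {"type":"object","properties":{"steps":{"type":"array"},"jaw":{"type":"number"},"newtons":{"type":"number"}},"required":["steps"]}

```bash
mkdir -p pics
python3 - <<'E'
from station import *
import cv2,numpy as np
s=get_state(); print(s)
for n in ["scene","side","wrist"]:
    m=camera_model(n); print(n,m)
    im=grab_frame(n); cv2.imwrite(f"pics/{n}0.png",im)
a=[cv2.imread(f"pics/{n}0.png") for n in ["scene","side"]]
E
```

```text
{'t': 0.0, 'q': array([ 1.45409594e+00,  3.59396290e-01,  1.10803588e-02, -3.95133400e-04,
       -1.22409914e+00, -2.88103602e-01]), 'qd': array([ 0.00064732, -0.00067847, -0.00061867, -0.00239943, -0.00064157,
       -0.00106435]), 'joint_efforts': array([ 2.06682082e-03, -5.82715774e+01,  2.93042654e+01,  6.99708447e+00,
        6.80234531e-03, -1.40121192e-04]), 'eef_pos': array([0.26564364, 0.61996104, 0.20331789]), 'ee_rot': array([ 3.13993507e+00, -1.03850636e-04, -4.04938466e-01]), 'force': array([0.11118171, 0.03715133, 0.28180108]), 'moment': array([0.01330713, 0.09327674, 0.02819393]), 'gripper_force': 0.0, 'width': 0.08783821333958367}
scene {'fx': 412.8407987523352, 'fy': 412.8407987523352, 'cx': 257.6386633496396, 'cy': 191.72459900711007, 'xyz': array([1.07931362, 0.37584183, 0.74792396]), 'rotation': array([-2.42636312e+00,  1.51653645e-03,  2.23534082e+00])}
side {'fx': 430.86297545383536, 'fy': 430.86297545383536, 'cx': 251.06776389910874, 'cy': 194.91792042912456, 'xyz': array([0.43229638, 0.46513288, 0.55540928]), 'rotation': array([-2.31463369, -0.01591086, -2.71173163])}
wrist {'fx': 297.3186396354542, 'fy': 297.3186396354542, 'cx': 254.99999707587668, 'cy': 189.72927978299577, 'xyz': array([0.34075666, 0.58819821, 0.3842179 ]), 'rotation': array([ 2.83386323e+00, -1.45188560e-03, -1.97523889e+00])}
```

View pics/scene0.png

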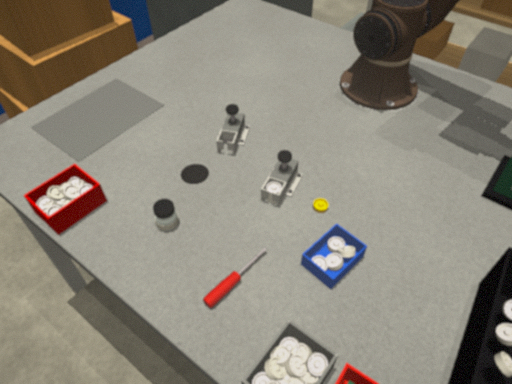

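View pics/side0.png

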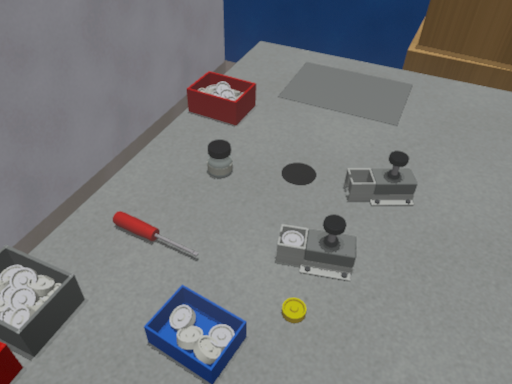

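The scene view shows two feeders: one around (278,180) with white caps in its magazine, one at (232,130). It also shows the pad at (195,174), the blue bin at (334,255), the jar at (165,214), the screwdriver at (235,280), and a yellow decoy cap at (320,205). The side view matches. I'll cast rays for these next.

```bash
cat > h.py <<'E'
from station import *
import cv2,numpy as np
from scipy.spatial.transform import Rotation as R
def ray(m,u,v):
    x=(u-m['cx'])/m['fx'];y=(v-m['cy'])/m['fy']
    return R.from_euler('xyz',m['rotation']).apply([x,y,1])
def fray(m,u,v):
    x=(u-m['cx'])/m['fx'];y=(v-m['cy'])/m['fy'];r=np.hypot(x,y)+1e-12
    return R.from_euler('xyz',m['rotation']).apply([x/r*np.sin(r),y/r*np.sin(r),np.cos(r)])
def plane(m,u,v,z=0,f=ray):
    d=f(m,u,v); return m['xyz']+d*(z-m['xyz'][2])/d[2]
def proj(m,p):
    c=R.from_euler('xyz',m['rotation']).inv().apply(np.asarray(p)-m['xyz'])
    return c[0]/c[2]*m['fx']+m['cx'],c[1]/c[2]*m['fy']+m['cy']
E
python3 - <<'E'
from h import *
np.set_printoptions(precision=4,suppress=True)
P={'scene':dict(pad=(195,174,0),headA=(285,157,.088),headB=(232,110,.088),magA=(273,186,.036),magB=(227,148,.042),bin=(334,255,.02),jar=(165,207,.06),yel=(320,205,.012),tip=(265,252,.01),handle=(210,300,.013),base=(380,90,0)),
'side':dict(pad=(299,174,0),headA=(334,225,.088),headB=(398,159,.088),magA=(292,240,.036),magB=(360,178,.042),bin=(197,333,.02),jar=(219,150,.06),yel=(294,309,.012),tip=(195,256,.01),handle=(118,219,.013))}
for n in P:
    m=camera_model(n)
    print(n,'tcp proj',proj(m,[.266,.62,.204]))
    for k,(u,v,z) in P[n].items(): print(k,plane(m,u,v,z))
w=cv2.imread('pics/wrist0.png');cv2.imwrite('pics/w0.png',w)
E
```

```text
scene tcp proj (np.float64(649.9438418096902), np.float64(184.00946789843738))
pad [ 0.6187 -0.1849  0.    ]
headA [0.5075 0.006  0.088 ]
headB [ 0.4511 -0.2009  0.088 ]
magA [0.5575 0.0108 0.036 ]
magB [ 0.5306 -0.1525  0.042 ]
bin [0.6213 0.2155 0.02  ]
jar [ 0.7656 -0.123   0.06  ]
yel [0.5204 0.1185 0.012 ]
tip [0.6979 0.0953 0.01  ]
handle [0.8507 0.079  0.013 ]
base [0.0151 0.0149 0.    ]
side tcp proj (np.float64(665.4163383738664), np.float64(2249.7723607492726))
pad [ 0.6147 -0.1857  0.    ]
headA [0.4977 0.007  0.088 ]
headB [ 0.441  -0.1985  0.088 ]
magA [0.5565 0.0171 0.036 ]
magB [ 0.4949 -0.1747  0.042 ]
bin [0.6179 0.2161 0.02  ]
jar [ 0.7577 -0.1164  0.06  ]
yel [0.5127 0.1197 0.012 ]
tip [0.6924 0.0943 0.01  ]
handle [0.8533 0.0821 0.013 ]
```

View pics/wrist0.png

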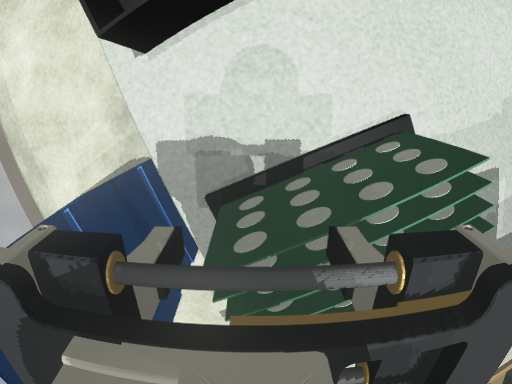

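>>> apply_moves(
  steps=[
    {"translation": [0,0,0.14],"rotation": [0,0,0]},
    {"translation": [0,0,0.28],"rotation": [0,0,0]},
    {"translation": [0,0,0.4],"rotation": [0,0,0]},
    {"translation": [0.05,-0.14,0.4],"rotation": [0,0,-0.1]},
    {"translation": [0.1,-0.28,0.4],"rotation": [0,0,-0.2]},
    {"translation": [0.15,-0.42,0.4],"rotation": [0,0,-0.35]},
    {"translation": [0.2,-0.56,0.4],"rotation": [0,0,-0.5]},
    {"translation": [0.26,-0.7,0.4],"rotation": [0,0,-0.65]},
    {"translation": [0.32,-0.84,0.4],"rotation": [0,0,-0.8]},
    {"translation": [0.4,-0.98,0.4],"rotation": [0,0,-0.9]},
  ],
  jaw=1,
)

```text
t: 0.98
eef_pos: [0.3656, 0.3735, 0.3044]
ee_rot: [-3.141, 0.0, -0.879]
force: [1.6, 0.4, 0.8]
width: 0.0267
gripper_force: 0.0
```

>>> apply_moves(
  steps=[
    {"translation": [0.04,-0.14,0],"rotation": [0,0,-0.1]},
    {"translation": [0.08,-0.28,0],"rotation": [0,0,-0.2]},
    {"translation": [0.12,-0.42,0],"rotation": [0,0,-0.3]},
    {"translation": [0.16,-0.56,0],"rotation": [0,0,-0.4]},
    {"translation": [0.2,-0.7,0],"rotation": [0,0,-0.5]},
    {"translation": [0.24,-0.84,0],"rotation": [0,0,-0.6]},
    {"translation": [0.28,-0.98,0],"rotation": [0,0,-0.7]},
    {"translation": [0.32,-0.98,0],"rotation": [0,0,-0.8]},
    {"translation": [0.36,-0.98,0],"rotation": [0,0,-0.9]},
    {"translation": [0.36,-0.98,0],"rotation": [0,0,-0.9]},
  ],
)

```text
t: 1.82
eef_pos: [0.4568, 0.1296, 0.3039]
ee_rot: [3.141, -0.0, -1.352]
force: [-0.8, 0.6, -0.2]
width: 0.0002
gripper_force: 0.0
```

Run:
```python
from h import *
import station
print([k for k in dir(station) if not k.startswith('_')],getattr(station,'hold_point_z',None))
s=get_state();print(s['t'],s['eef_pos'],s['ee_rot'],s['width'],s['q'])
cv2.imwrite('pics/wrist1.png',grab_frame('wrist'))
np.set_printoptions(precision=4,suppress=True)
# subpixel head/pad from dark masks in start images
for n,seeds in [('scene',[(285,157),(195,174)]),('side',[(334,225),(299,174)])]:
    g=cv2.cvtColor(cv2.imread(f'pics/{n}0.png'),cv2.COLOR_BGR2GRAY)
    L,lab,st,c=cv2.connectedComponentsWithStats((g<62).astype('uint8'))
    for x,y in seeds:
        i=lab[y,x]; print(n,i,st[i],c[i],plane(camera_model(n),*c[i],0), plane(camera_model(n),*c[i],.084))
```

```text
['Unreachable', 'camera_model', 'get_state', 'grab_frame', 'hold_point_z', 'job_done'] 0.0188
1.8167 [0.45684259 0.12960824 0.30392958] [ 3.14125449e+00 -2.93204004e-04 -1.35194392e+00] 0.00019835660837013583 [ 6.92313028e-01 -3.16172607e-02 -2.39869209e-01  1.09107965e-04
 -1.36297903e+00 -4.73483204e-01]
scene 309 [279 151  12  12 104] [284.3942 156.4231] [ 0.4305 -0.0458  0.    ] [0.5033 0.0015 0.084 ]
scene 312 [182 166  26  17 340] [194.2441 173.7676] [ 0.6192 -0.1869  0.    ] [ 0.6709 -0.1237  0.084 ]
side 8 [324 215  22  20 338] [334.1391 224.7071] [ 0.51   -0.0801  0.    ] [0.4982 0.0024 0.084 ]
side 6 [282 164  34  21 548] [298.4142 173.6989] [ 0.616  -0.1861  0.    ] [ 0.5883 -0.0876  0.084 ]
```

View pics/wrist1.png

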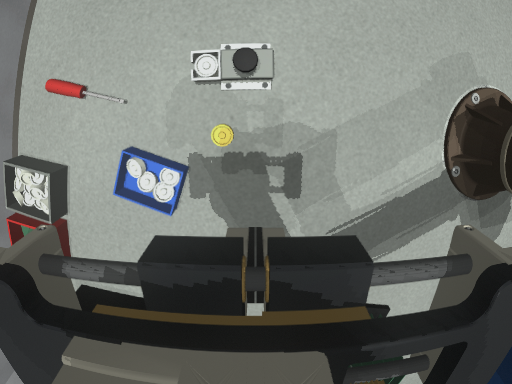

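The wrist view shows feeder A's plunger head at (245,60) and its magazine, with a white cap, at (206,65). The fingers are shut at the bottom centre.

Run:
```python
from h import *
np.set_printoptions(precision=4,suppress=True)
m=camera_model('wrist')
h=plane(m,245,59,.088,fray);c=plane(m,205.5,65,.036,fray)
print(h,c,np.hypot(*(c-h)[:2]),np.degrees(np.arctan2(*(c-h)[1::-1])),'yel',plane(m,222,135,.012,fray))
S=[(m:=camera_model('scene'),(284.4,156.4),(273,186)),(camera_model('side'),(334.1,223.5),(292,240))]
def tri(i):
    A=0;b=0
    for t in S:
        d=ray(t[0],*t[i]);d/=np.linalg.norm(d);Q=np.eye(3)-np.outer(d,d);A=A+Q;b=b+Q@t[0]['xyz']
    return np.linalg.solve(A,b)
print(tri(1),tri(2))
```

```text
[0.4976 0.0013 0.088 ] [0.5565 0.0153 0.036 ] 0.060542337657159793 13.36533976423589 yel [0.5118 0.1184 0.012 ]
[ 0.4997 -0.0014  0.081 ] [0.5569 0.0116 0.033 ]
```

>>> apply_moves(
  steps=[
    {"translation": [0.02,-0.08,-0.03],"rotation": [0,0,-0.1]},
    {"translation": [0.05,-0.18,-0.1],"rotation": [0,0,-0.2]},
    {"translation": [0.08,-0.28,-0.2],"rotation": [0,0,-0.3]},
    {"translation": [0.11,-0.38,-0.3],"rotation": [0,0,-0.4]},
    {"translation": [0.14,-0.48,-0.4],"rotation": [0,0,-0.52]},
    {"translation": [0.17,-0.515,-0.5],"rotation": [0,0,-0.64]},
    {"translation": [0.17,-0.515,-0.6],"rotation": [0,0,-0.76]},
    {"translation": [0.17,-0.515,-0.7],"rotation": [0,0,-0.88]},
    {"translation": [0.17,-0.515,-0.79],"rotation": [0,0,-0.92]},
    {"translation": [0.17,-0.515,-0.79],"rotation": [0,0,-0.92]},
  ],
)

```text
t: 2.7
eef_pos: [0.4949, 0.0012, 0.1027]
ee_rot: [3.135, -0.003, -1.829]
force: [-0.9, -0.3, -0.6]
width: 0.0007
gripper_force: 0.0
```

>>> apply_moves(
  steps=[
    {"translation": [0.01,0,-0.04],"rotation": [0,0,0]},
    {"translation": [0.01,0,-0.06],"rotation": [0,0,0]},
    {"translation": [0.01,0,-0.07],"rotation": [0,0,0]},
    {"translation": [0.01,0,-0.08],"rotation": [0,0,0]},
    {"translation": [0.01,0,-0.09],"rotation": [0,0,0]},
    {"translation": [0.01,0,-0.1],"rotation": [0,0,0]},
    {"translation": [0.01,0,-0.11],"rotation": [0,0,0]},
    {"translation": [0.01,0,-0.12],"rotation": [0,0,0]},
    {"translation": [0.01,0,-0.13],"rotation": [0,0,0]},
    {"translation": [0.01,0,-0.14],"rotation": [0,0,0]},
  ],
)

```text
t: 3.53
eef_pos: [0.5009, 0.0017, 0.0716]
ee_rot: [-3.142, 0.0, -1.829]
force: [1.1, -0.8, -0.2]
width: -0.0
gripper_force: 0.0
```

>>> apply_moves(
  steps=[
    {"translation": [0,0,-0.008],"rotation": [0,0,0]},
    {"translation": [0,0,-0.016],"rotation": [0,0,0]},
    {"translation": [0,0,-0.024],"rotation": [0,0,0]},
    {"translation": [0,0,-0.032],"rotation": [0,0,0]},
    {"translation": [0,0,-0.036],"rotation": [0,0,0]},
    {"translation": [0,0,-0.04],"rotation": [0,0,0]},
    {"translation": [0,0,-0.04],"rotation": [0,0,0]},
    {"translation": [0,0,-0.04],"rotation": [0,0,0]},
    {"translation": [0,0,-0.04],"rotation": [0,0,0]},
    {"translation": [0,0,-0.04],"rotation": [0,0,0]},
  ],
)

```text
t: 4.37
eef_pos: [0.5009, 0.0016, 0.0619]
ee_rot: [-3.141, 0.0, -1.829]
force: [-0.9, 0.7, 5.1]
width: 0.0003
gripper_force: 2.2
```

Run:
```python
from h import *
s=get_state();print(s['eef_pos'],s['force'],s['moment'])
a=grab_frame('scene')[100:230,200:360];b=grab_frame('side')[120:290,230:430]
a=cv2.resize(a,(480,390),interpolation=3);b=cv2.resize(b,(459,390),interpolation=3)
im=np.hstack([a,b]);cv2.imwrite('pics/press.png',cv2.resize(im,(790,328)))
```

```text
[0.50086116 0.00164893 0.06189784] [-0.92906011  0.66384082  5.05056251] [ 0.09452309  0.53599353 -0.05705033]
```

View pics/press.png

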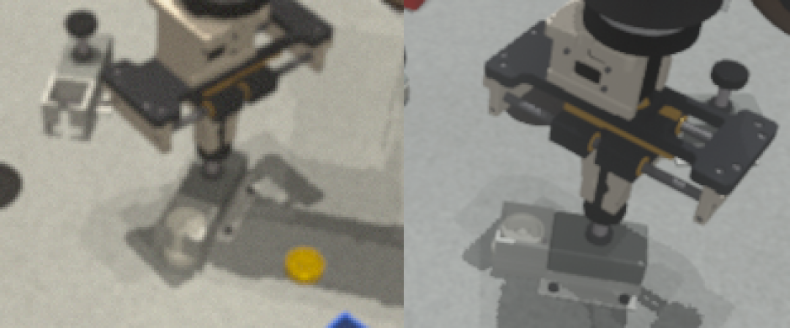

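Run:
```python
from h import *
for n,(ox,oy),sx in [('scene',(200,100),0),('side',(230,120),404)]:
    m=camera_model(n)
    for z in (.042,.062,.088):
        u,v=proj(m,[.5009,.0016,z]); k=(3 if n=='scene' else 2.295)*.8413
        print(n,z,u,v,'crop',(u-ox)*k+sx,(v-oy)*k)
s=get_state();print(s['eef_pos'],s['force'],s['gripper_force'],s['t'])
im=grab_frame('side')
cv2.imwrite('pics/press2.png',cv2.resize(im[170:270,270:400],(780,600),interpolation=cv2.INTER_CUBIC))
```

```text
scene 0.042 284.1764973808593 168.5767171890437 crop 212.4530617395508 173.08077651342742
scene 0.062 284.5776168246951 162.62015725083467 crop 213.465447103848 158.04701488538163
scene 0.088 285.11817244398 154.5929922861666 crop 214.82975543136106 137.7872532310559
side 0.042 328.7543815588235 242.1901720419734 crop 594.6733304664807 235.92276804080353
side 0.062 330.5381763862839 233.63845480563324 crop 598.1174520867266 219.41125350421237
side 0.088 332.9683931511571 221.98771657258334 crop 602.8096745177671 196.91620036102046
[0.5008633  0.00166308 0.0618684 ] [-1.81405745  0.06690314  6.08260748] 2.5416163487716403 4.4667
```

View pics/press2.png

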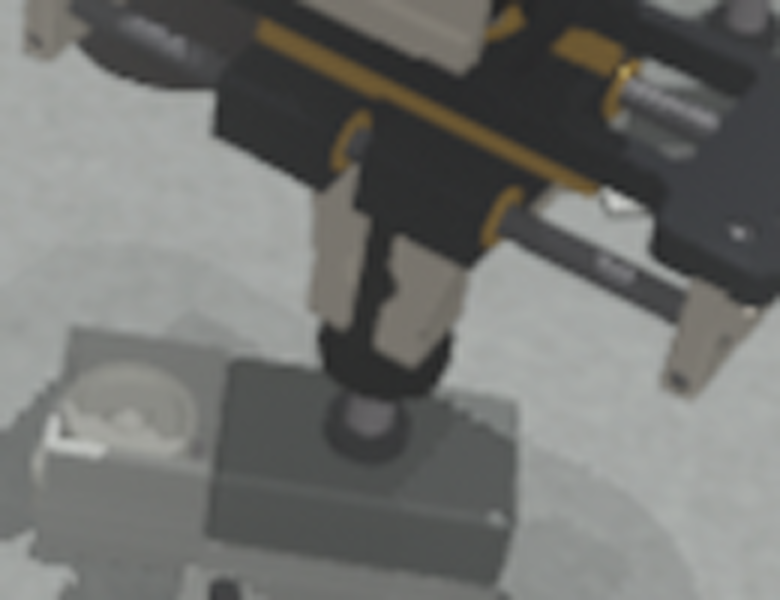

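The fingertips are on the plunger head at about (385,360) in this crop. I can't tell yet whether the plunger is at its stop, so I'll press 2 mm deeper and check the force.

>>> apply_moves(
  steps=[
    {"translation": [0,0,-0.002],"rotation": [0,0,0]},
    {"translation": [0,0,-0.004],"rotation": [0,0,0]},
    {"translation": [0,0,-0.006],"rotation": [0,0,0]},
    {"translation": [0,0,-0.008],"rotation": [0,0,0]},
    {"translation": [0,0,-0.008],"rotation": [0,0,0]},
    {"translation": [0,0,-0.008],"rotation": [0,0,0]},
    {"translation": [0,0,-0.008],"rotation": [0,0,0]},
    {"translation": [0,0,-0.008],"rotation": [0,0,0]},
    {"translation": [0,0,-0.008],"rotation": [0,0,0]},
    {"translation": [0,0,-0.008],"rotation": [0,0,0]},
  ],
)

```text
t: 5.35
eef_pos: [0.5009, 0.0016, 0.0599]
ee_rot: [-3.142, -0.0, -1.829]
force: [-2.5, -0.1, 5.2]
width: 0.0008
gripper_force: 2.6
```

Run:
```python
from h import *
s=get_state();print(s['eef_pos'],s['force'],s['gripper_force'],s['t'])
for n in('scene','side'):
    m=camera_model(n);print(n,proj(m,[.618,.029,.012]),proj(m,[.557,.014,.036]))
    cv2.imwrite(f'pics/{n}3.png',grab_frame(n))
a=cv2.imread('pics/scene3.png')[130:250,210:340];b=cv2.imread('pics/side3.png')[170:290,230:360]
cv2.imwrite('pics/c3.png',np.hstack([cv2.resize(i,(390,360),interpolation=2) for i in(a,b)]))
```

```text
[0.50088595 0.00164218 0.05985384] [-2.53644444 -0.0895428   5.1624421 ] 2.627905926992753 5.35
scene (np.float64(263.19721204614655), np.float64(212.48453448442038)) (np.float64(274.24491148312353), np.float64(186.5136718802023))
side (np.float64(253.6524475987604), np.float64(242.48870941686977)) (np.float64(292.3666773097433), np.float64(238.58272469133905))
```

View pics/c3.png

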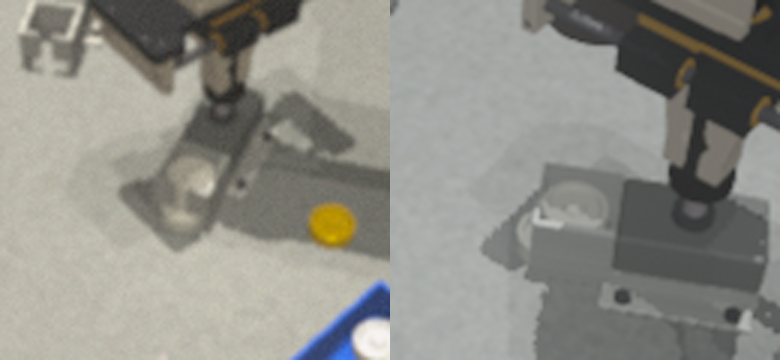

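>>> apply_moves(
  steps=[
    {"translation": [0,0,-0.005],"rotation": [0,0,0]},
    {"translation": [0,0,-0.01],"rotation": [0,0,0]},
    {"translation": [0,0,-0.015],"rotation": [0,0,0]},
    {"translation": [0,0,-0.02],"rotation": [0,0,0]},
    {"translation": [0,0,-0.024],"rotation": [0,0,0]},
    {"translation": [0,0,-0.028],"rotation": [0,0,0]},
    {"translation": [0,0,-0.032],"rotation": [0,0,0]},
    {"translation": [0,0,-0.032],"rotation": [0,0,0]},
    {"translation": [0,0,-0.032],"rotation": [0,0,0]},
    {"translation": [0,0,-0.032],"rotation": [0,0,0]},
  ],
)

```text
t: 6.28
eef_pos: [0.5009, 0.0016, 0.0519]
ee_rot: [-3.141, -0.0, -1.829]
force: [-2.9, 1.0, 7.3]
width: 0.0004
gripper_force: 3.1
```

Run:
```python
from h import *
s=get_state();print(s['eef_pos'],s['force'],s['moment'],s['gripper_force'],s['width'],s['t'])
for n in('scene','side'):
    cv2.imwrite(f'pics/{n}4.png',grab_frame(n))
a=cv2.imread('pics/scene4.png')[130:250,210:340];b=cv2.imread('pics/side4.png')[170:290,230:360]
cv2.imwrite('pics/c4.png',np.hstack([cv2.resize(i,(390,360),interpolation=2) for i in(a,b)]))
```

```text
[0.50090057 0.0016457  0.05192105] [-2.88704196  1.04911808  7.25134525] [0.1454172 0.7744544 0.0168301] 3.0991498288858566 0.00041813914648425825 6.2833
```

View pics/c4.png

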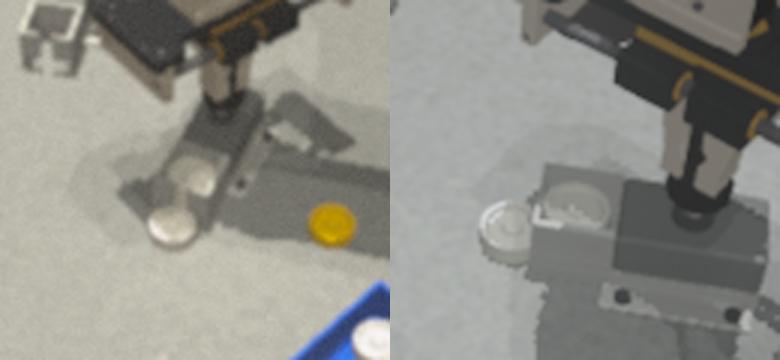

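The cap is now half out of the outlet, at (170,225) in the scene crop and (505,232) in the side crop. The plunger is still short of its stop, so I'll press further.

>>> apply_moves(
  steps=[
    {"translation": [0,0,-0.005],"rotation": [0,0,0]},
    {"translation": [0,0,-0.01],"rotation": [0,0,0]},
    {"translation": [0,0,-0.015],"rotation": [0,0,0]},
    {"translation": [0,0,-0.02],"rotation": [0,0,0]},
    {"translation": [0,0,-0.024],"rotation": [0,0,0]},
    {"translation": [0,0,-0.028],"rotation": [0,0,0]},
    {"translation": [0,0,-0.028],"rotation": [0,0,0]},
    {"translation": [0,0,-0.028],"rotation": [0,0,0]},
    {"translation": [0,0,-0.028],"rotation": [0,0,0]},
    {"translation": [0,0,-0.028],"rotation": [0,0,0]},
  ],
)

```text
t: 7.22
eef_pos: [0.5009, 0.0017, 0.0451]
ee_rot: [-3.141, -0.0, -1.829]
force: [-2.9, 0.2, 8.1]
width: 0.0003
gripper_force: 3.9
```

```bash
cat >> h.py <<'E'
def cap(n,box,z=.012,show=True):
    m=camera_model(n);im=grab_frame(n);x0,y0,x1,y1=box
    hsv=cv2.cvtColor(im,cv2.COLOR_BGR2HSV)
    msk=((hsv[...,2]>195)&(hsv[...,1]<70)).astype('uint8');k=np.zeros_like(msk);k[y0:y1,x0:x1]=1
    L,lab,st,c=cv2.connectedComponentsWithStats(msk*k)
    for i in range(1,L):
        if st[i,4]>60: print(n,st[i],c[i],plane(m,*c[i],z))
    return im
E
python3 - <<'E'
from h import *
s=get_state();print(s['eef_pos'],s['force'],s['t'])
cv2.imwrite('pics/scene5.png',cap('scene',(230,190,300,250),.008));cv2.imwrite('pics/side5.png',cap('side',(220,220,290,280),.008))
E
```

```text
[0.5009191  0.00165391 0.04506849] [-2.90180404  0.23739674  8.05708552] 7.2167
scene [256 205  16  12 142] [263.02816901 210.43661972] [0.61102478 0.02319076 0.008     ]
side [249 235  19  17 173] [257.20809249 242.53757225] [0.61393887 0.02332899 0.008     ]
```

>>> apply_moves(
  steps=[
    {"translation": [0,0,-0.004],"rotation": [0,0,0]},
    {"translation": [0,0,-0.008],"rotation": [0,0,0]},
    {"translation": [0,0,-0.012],"rotation": [0,0,0]},
    {"translation": [0,0,-0.016],"rotation": [0,0,0]},
    {"translation": [0,0,-0.018],"rotation": [0,0,0]},
    {"translation": [0,0,-0.02],"rotation": [0,0,0]},
    {"translation": [0,0,-0.02],"rotation": [0,0,0]},
    {"translation": [0,0,-0.02],"rotation": [0,0,0]},
    {"translation": [0,0,-0.02],"rotation": [0,0,0]},
    {"translation": [0,0,-0.02],"rotation": [0,0,0]},
  ],
)

```text
t: 8.15
eef_pos: [0.501, 0.0017, 0.0409]
ee_rot: [-3.141, 0.0, -1.829]
force: [-6.5, 0.9, 17.1]
width: 0.0006
gripper_force: 8.7
```

Run:
```python
from h import *
s=get_state();print(s['eef_pos'],s['force'],s['t'])
cv2.imwrite('pics/scene5.png',cap('scene',(230,190,300,250),.008));cv2.imwrite('pics/side5.png',cap('side',(220,220,290,280),.008))
```

```text
[0.50098322 0.00166542 0.04087617] [-6.52493404  0.86206663 17.13253776] 8.15
scene [252 207  19  13 175] [261.53714286 213.04571429] [0.61909777 0.02512965 0.008     ]
scene [261 219  31  18 130] [278.5        228.94615385] [0.63120513 0.08170194 0.008     ]
side [243 234  22  17 232] [253.06034483 242.01293103] [0.62069871 0.02525755 0.008     ]
```

The force jumped to 17 N and the cap moved to (0.620,0.025). That puts the plunger on its stop, so I'm releasing it and moving aside with the jaw partly open.

>>> apply_moves(
  steps=[
    {"translation": [0,0,0.08],"rotation": [0,0,0]},
    {"translation": [0,0,0.2],"rotation": [0,0,0]},
    {"translation": [0,0,0.32],"rotation": [0,0,0]},
    {"translation": [0,0,0.4],"rotation": [0,0,0]},
    {"translation": [0.1,0.06,0.4],"rotation": [0,0,0]},
    {"translation": [0.22,0.12,0.4],"rotation": [0,0,0]},
    {"translation": [0.34,0.18,0.4],"rotation": [0,0,0]},
    {"translation": [0.45,0.24,0.4],"rotation": [0,0,0]},
    {"translation": [0.52,0.24,0.4],"rotation": [0,0,0]},
    {"translation": [0.52,0.24,0.4],"rotation": [0,0,0]},
  ],
)

```text
t: 9.08
eef_pos: [0.6336, 0.0625, 0.1382]
ee_rot: [3.141, -0.001, -1.828]
force: [0.2, -0.3, 0.7]
width: 0.0005
gripper_force: 0.0
```

>>> apply_moves(
  steps=[
    {"translation": [0,0,-0.04],"rotation": [0,0,0]},
    {"translation": [0,0,-0.08],"rotation": [0,0,0]},
    {"translation": [0,0,-0.12],"rotation": [0,0,0]},
    {"translation": [0,0,-0.16],"rotation": [0,0,0]},
    {"translation": [0,0,-0.2],"rotation": [0,0,0]},
    {"translation": [0,0,-0.2],"rotation": [0,0,0]},
    {"translation": [0,0,-0.2],"rotation": [0,0,0]},
    {"translation": [0,0,-0.2],"rotation": [0,0,0]},
    {"translation": [0,0,-0.2],"rotation": [0,0,0]},
    {"translation": [0,0,-0.2],"rotation": [0,0,0]},
  ],
  jaw=0.45,
)

```text
t: 9.92
eef_pos: [0.6313, 0.0618, 0.0905]
ee_rot: [-3.141, 0.001, -1.829]
force: [-0.1, 0.0, -0.5]
width: 0.0242
gripper_force: 0.0
```

Run:
```python
from h import *
s=get_state();print(s['eef_pos'],s['ee_rot'],s['force'],s['width'],s['t'])
a=cap('scene',(230,190,300,250),.008);b=cap('side',(220,220,290,280),.008)
for n,i in(('scene',a),('side',b)):
    m=camera_model(n); p=s['eef_pos']
    for q,c in((p,(0,0,255)),(p+[0,0,.019],(0,255,0)),((.6175,-.1865,0),(255,0,255))):
        u,v=proj(m,q);i[int(round(v)),int(round(u))]=c
im=np.hstack([cv2.resize(a[100:230,180:310],(390,390),interpolation=0),cv2.resize(b[150:280,200:330],(390,390),interpolation=0)])
cv2.imwrite('pics/c6.png',im)
```

```text
[0.63127676 0.0618259  0.09047807] [-3.14054818e+00  7.03675452e-04 -1.82890899e+00] [-0.09774692  0.02565225 -0.48895811] 0.024198730680133236 9.9167
scene [230 193  41  30 712] [247.48876404 209.06741573] [ 0.62977415 -0.00729264  0.008     ]
side [244 238  18  12 131] [253.3129771  243.46564885] [0.61899071 0.02799549 0.008     ]
```

View pics/c6.png

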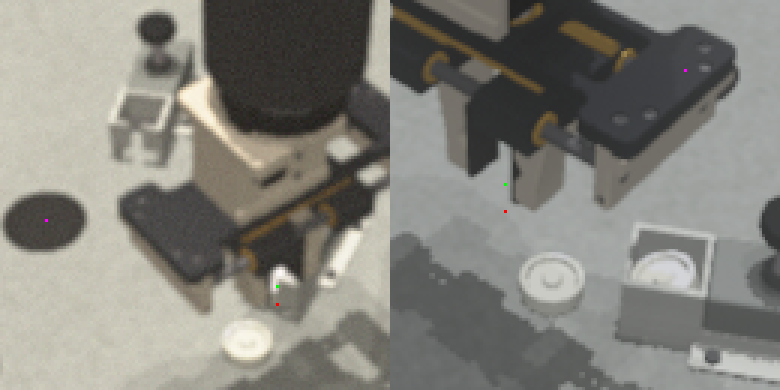

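The cap sits on the bench at (247,341) in the left crop and (551,282) in the right, and the plunger is back up. The fingertips look higher than the reported TCP, so I'll lower gradually and check.

>>> apply_moves(
  steps=[
    {"translation": [0,0.01,-0.04],"rotation": [0,0,0]},
    {"translation": [0,0.02,-0.08],"rotation": [0,0,0]},
    {"translation": [0,0.02,-0.12],"rotation": [0,0,0]},
    {"translation": [0,0.02,-0.16],"rotation": [0,0,0]},
    {"translation": [0,0.02,-0.2],"rotation": [0,0,0]},
    {"translation": [0,0.02,-0.24],"rotation": [0,0,0]},
    {"translation": [0,0.02,-0.27],"rotation": [0,0,0]},
    {"translation": [0,0.02,-0.29],"rotation": [0,0,0]},
    {"translation": [0,0.02,-0.3],"rotation": [0,0,0]},
    {"translation": [0,0.02,-0.3],"rotation": [0,0,0]},
  ],
)

```text
t: 10.85
eef_pos: [0.6306, 0.0665, 0.0141]
ee_rot: [3.141, -0.001, -1.829]
force: [0.4, 1.0, -0.5]
width: 0.0242
gripper_force: 0.0
```

Run:
```python
from h import *
s=get_state();print(s['eef_pos'],s['ee_rot'],s['force'],s['width'],s['t'])
a=cap('scene',(230,190,300,250),.008);b=cap('side',(220,220,290,280),.008)
R0=R.from_euler('xyz',s['ee_rot'])
for n,i in(('scene',a),('side',b)):
    m=camera_model(n); p=s['eef_pos']
    for y in (-.0121,.0121):
      for x in(-.0095,.0095):
        for q,c in((p+R0.apply([x,y,0]),(0,0,255)),(p+R0.apply([x,y,-.019]),(0,255,0))):
          u,v=proj(m,q);i[int(round(v)),int(round(u))]=c
im=np.hstack([cv2.resize(a[140:240,210:310],(390,390),interpolation=0),cv2.resize(b[180:280,210:310],(390,390),interpolation=0)])
cv2.imwrite('pics/c7.png',im)
```

```text
[0.63061764 0.06652549 0.01408346] [ 3.14087560e+00 -5.49503539e-04 -1.82907171e+00] [ 0.39252937  0.95264546 -0.45938341] 0.024190836825534568 10.85
scene [230 212  11  15  84] [233.6547619  219.95238095] [ 0.67309886 -0.01210117  0.008     ]
```

View pics/c7.png

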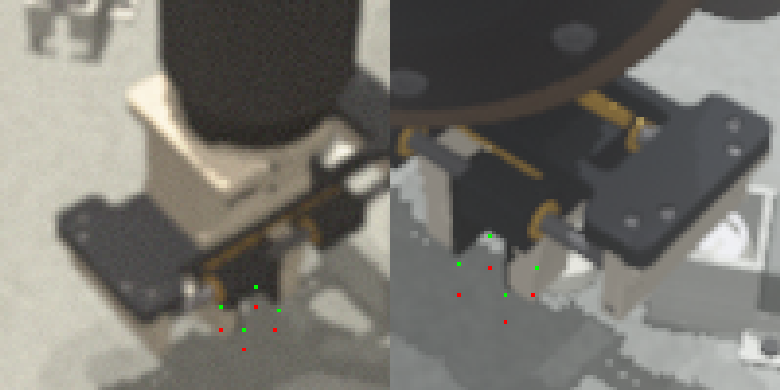

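That was the last allowed picture. The fingertips match the green markers, which sit 19 mm above the reported TCP (the plunger stop gave the same offset). From here on I'll use numbers only.

>>> apply_moves(
  steps=[
    {"translation": [-0.01,0,0],"rotation": [0,0,0.1]},
    {"translation": [-0.02,0,0],"rotation": [0,0,0.22]},
    {"translation": [-0.03,0,-0.02],"rotation": [0,0,0.33]},
    {"translation": [-0.03,0,-0.04],"rotation": [0,0,0.33]},
    {"translation": [-0.03,0,-0.06],"rotation": [0,0,0.33]},
    {"translation": [-0.03,0,-0.07],"rotation": [0,0,0.33]},
    {"translation": [-0.03,0,-0.08],"rotation": [0,0,0.33]},
    {"translation": [-0.03,0,-0.09],"rotation": [0,0,0.33]},
    {"translation": [-0.03,0,-0.09],"rotation": [0,0,0.33]},
    {"translation": [-0.03,0,-0.09],"rotation": [0,0,0.33]},
  ],
)

```text
t: 11.78
eef_pos: [0.6234, 0.0666, -0.0079]
ee_rot: [3.141, -0.0, -1.657]
force: [0.4, 0.0, 0.7]
width: 0.0244
gripper_force: 0.0
```

Run:
```python
from h import *
s=get_state();print(s['eef_pos'],s['ee_rot'],s['force'],s['t'])
m=camera_model('wrist');im=grab_frame('wrist');cv2.imwrite('pics/w8.png',im)
def fproj(p):
    c=R.from_euler('xyz',m['rotation']).inv().apply(np.asarray(p)-m['xyz']);th=np.arctan2(np.hypot(c[0],c[1]),c[2]);k=th*m['fx']/np.hypot(c[0],c[1]);return c[0]*k+m['cx'],c[1]*k+m['cy']
print('cap expected at',fproj([.619,.027,.012]),'tips',fproj(s['eef_pos']+[0,0,.019]),'pad',fproj([.6175,-.1865,0]))
hsv=cv2.cvtColor(im,cv2.COLOR_BGR2HSV)
L,lab,st,c=cv2.connectedComponentsWithStats(((hsv[...,2]>200)&(hsv[...,1]<60)).astype('uint8'))
for i in range(1,L):
    if st[i,4]>150: print(st[i],c[i],plane(m,*c[i],.01,fray))
L,lab,st,c=cv2.connectedComponentsWithStats((hsv[...,2]<60).astype('uint8'))
for i in range(1,L):
    if st[i,4]>300: print('dark',st[i],c[i],plane(m,*c[i],0,fray))
```

```text
[ 0.62335809  0.06663589 -0.00790556] [ 3.14136813e+00 -1.62278352e-04 -1.65655528e+00] [0.43952388 0.04700183 0.68261842] 11.7833
cap expected at (np.float64(255.14879289806865), np.float64(174.5573647587335)) tips (np.float64(253.546460031773), np.float64(237.83850309201452)) pad (np.float64(230.08583498395535), np.float64(-132.71119071086855))
[ 371   55  102   43 1886] [420.26988335  74.99681866] [ 0.515686   -0.02656908  0.01      ]
[ 330   99   97   95 4120] [373.99878641 144.74126214] [0.54843473 0.01499286 0.01      ]
[ 226  147   63   60 2419] [256.79950393 175.46010748] [0.61815617 0.02813004 0.01      ]
dark [396  76 107  23 425] [447.17647059  86.51058824] [ 4.87618264e-01 -2.07831211e-02 -2.77555756e-17]
dark [ 461  105   51   67 1783] [488.34043746 131.72518228] [0.44620378 0.00983823 0.        ]
dark [    0   227   512   157 45821] [265.25780756 308.79022719] [0.62047714 0.13313799 0.        ]
```

The cap shows clearly in the wrist camera at (0.618,0.028). Next I'll lower the last 5 mm and push in -y.

>>> apply_moves(
  steps=[
    {"translation": [0,0,-0.01],"rotation": [0,0,0]},
    {"translation": [0,0,-0.02],"rotation": [0,0,0]},
    {"translation": [0,-0.02,-0.02],"rotation": [0,0,0]},
    {"translation": [0.002,-0.045,-0.02],"rotation": [0,0,0]},
    {"translation": [0.005,-0.07,-0.02],"rotation": [0,0,0]},
    {"translation": [0.008,-0.1,-0.02],"rotation": [0,0,0]},
    {"translation": [0.008,-0.13,-0.02],"rotation": [0,0,0]},
    {"translation": [0.008,-0.16,-0.02],"rotation": [0,0,0]},
    {"translation": [0.008,-0.18,-0.02],"rotation": [0,0,0]},
    {"translation": [0.008,-0.19,-0.02],"rotation": [0,0,0]},
  ],
)

```text
t: 12.67
eef_pos: [0.6253, 0.0181, -0.0127]
ee_rot: [3.142, 0.0, -1.657]
force: [0.7, 0.2, -0.7]
width: 0.0237
gripper_force: 0.1
```

```bash
cat > w.py <<'E'
from h import *
np.set_printoptions(precision=4,suppress=True)
s=get_state();print(s['eef_pos'],s['ee_rot'],s['force'],s['t'])
m=camera_model('wrist');im=grab_frame('wrist');cv2.imwrite('pics/w9.png',im)
hsv=cv2.cvtColor(im,cv2.COLOR_BGR2HSV)
L,lab,st,c=cv2.connectedComponentsWithStats(((hsv[...,2]>185)&(hsv[...,1]<60)).astype('uint8'))
for i in range(1,L):
    p=plane(m,*c[i],.01,fray)
    if st[i,4]>150 and .5<p[0]<.75: print(st[i],c[i],p,'to pad',[.6175-p[0],-.1865-p[1]])
E
python3 w.py
```

```text
[ 0.6253  0.0181 -0.0127] [ 3.1416  0.     -1.6571] [ 0.7469  0.1575 -0.7251] 12.6667
[ 379  125   99   53 1863] [427.6264 151.4938] [ 0.5153 -0.0288  0.01  ] to pad [np.float64(0.10221225728257632), np.float64(-0.15765420559424123)]
[ 227  177   58   30 1169] [255.1822 191.4953] [ 0.6216 -0.0125  0.01  ] to pad [np.float64(-0.004149728869122349), np.float64(-0.1739518992053427)]
[360 199  58  24 353] [389.136  211.3739] [0.5406 0.0074 0.01  ] to pad [np.float64(0.07691413785591061), np.float64(-0.19392884844869845)]
```

>>> apply_moves(
  steps=[
    {"translation": [-0.001,-0.02,0],"rotation": [0,0,0]},
    {"translation": [-0.002,-0.05,0],"rotation": [0,0,0]},
    {"translation": [-0.003,-0.085,0],"rotation": [0,0,0]},
    {"translation": [-0.006,-0.125,0],"rotation": [0,0,0]},
    {"translation": [-0.009,-0.165,0],"rotation": [0,0,0]},
    {"translation": [-0.011,-0.205,0],"rotation": [0,0,0]},
    {"translation": [-0.014,-0.245,0],"rotation": [0,0,0]},
    {"translation": [-0.017,-0.285,0],"rotation": [0,0,0]},
    {"translation": [-0.019,-0.315,0],"rotation": [0,0,0]},
    {"translation": [-0.02,-0.33,0],"rotation": [0,0,0]},
  ],
)

```text
t: 13.55
eef_pos: [0.6201, -0.0647, -0.0128]
ee_rot: [3.141, -0.0, -1.657]
force: [0.9, 0.1, -0.4]
width: 0.024
gripper_force: 0.1
```

>>> apply_moves(
  steps=[
    {"translation": [0,-0.02,0],"rotation": [0,0,0]},
    {"translation": [0,-0.05,0],"rotation": [0,0,0]},
    {"translation": [0,-0.085,0],"rotation": [0,0,0]},
    {"translation": [0,-0.12,0],"rotation": [0,0,0]},
    {"translation": [0,-0.155,0],"rotation": [0,0,0]},
    {"translation": [0,-0.19,0],"rotation": [0,0,0]},
    {"translation": [0,-0.225,0],"rotation": [0,0,0]},
    {"translation": [0,-0.245,0],"rotation": [0,0,0]},
    {"translation": [0,-0.26,0],"rotation": [0,0,0]},
    {"translation": [0,-0.26,0],"rotation": [0,0,0]},
  ],
)

```text
t: 14.38
eef_pos: [0.6203, -0.1292, -0.0128]
ee_rot: [3.142, -0.0, -1.657]
force: [-0.1, -0.5, 0.4]
width: 0.0238
gripper_force: 0.0
```

```bash
python3 w.py
python3 - <<'E'
from h import *
# dark pad pixels in last wrist picture, sampled at predicted spots
im=cv2.imread('pics/w9.png');m=camera_model('wrist')
g=cv2.cvtColor(im,cv2.COLOR_BGR2GRAY)
L,lab,st,c=cv2.connectedComponentsWithStats((g[:225]<80).astype('uint8'))
for i in range(1,L):
    if st[i,4]>300:
        x,y,w,h,_=st[i]; print('dark',st[i],'L',plane(m,x,y+h/2,0,fray),'R',plane(m,x+w,y+h/2,0,fray),'top',plane(m,x+w/2,y,0,fray))
E
```

```text
[ 0.6203 -0.1292 -0.0128] [ 3.1415 -0.     -1.6571] [-0.1327 -0.4901  0.3907] 14.3833
[    0     0   503   259 66890] [205.9136  80.1489] [ 0.6372 -0.2232  0.01  ] to pad [np.float64(-0.0196517481882722), np.float64(0.036690407694744964)]
[ 226  176   58   33 1467] [254.6796 192.4915] [ 0.617  -0.1592  0.01  ] to pad [np.float64(0.0005310480423242891), np.float64(-0.0272571935008476)]
[399 279  40  26 603] [417.5539 290.665 ] [ 0.503 -0.072  0.01 ] to pad [np.float64(0.11451378643787014), np.float64(-0.11447417426648313)]
[ 73 280  43  35 723] [ 94.332  297.5602] [ 0.7447 -0.0862  0.01  ] to pad [np.float64(-0.12719061200728154), np.float64(-0.10029452236997964)]
dark [470  69  42  28 519] L [ 0.46733751 -0.21955047  0.        ] R [ 0.42094598 -0.22336226  0.        ] top [ 0.44517089 -0.23130061  0.        ]
dark [  192    82   122   113 10032] L [ 0.65045671 -0.19116917  0.        ] R [ 0.58053601 -0.18511496  0.        ] top [ 0.61271621 -0.21967684  0.        ]
```

>>> apply_moves(
  steps=[
    {"translation": [0,-0.015,0],"rotation": [0,0,0]},
    {"translation": [0,-0.035,0],"rotation": [0,0,0]},
    {"translation": [0,-0.055,0],"rotation": [0,0,0]},
    {"translation": [0,-0.075,0],"rotation": [0,0,0]},
    {"translation": [0,-0.095,0],"rotation": [0,0,0]},
    {"translation": [0,-0.11,0],"rotation": [0,0,0]},
    {"translation": [0,-0.122,0],"rotation": [0,0,0]},
    {"translation": [0,-0.13,0],"rotation": [0,0,0]},
    {"translation": [0,-0.134,0],"rotation": [0,0,0]},
    {"translation": [0,-0.134,0],"rotation": [0,0,0]},
  ],
)

```text
t: 15.27
eef_pos: [0.6203, -0.1621, -0.0128]
ee_rot: [3.142, -0.0, -1.656]
force: [0.2, 0.4, -1.1]
width: 0.0244
gripper_force: 0.0
```

>>> apply_moves(
  steps=[
    {"translation": [0,0.02,0],"rotation": [0,0,0]},
    {"translation": [0,0.05,0],"rotation": [0,0,0]},
    {"translation": [0,0.08,0],"rotation": [0,0,0]},
    {"translation": [0,0.1,0],"rotation": [0,0,0]},
    {"translation": [0,0.12,0],"rotation": [0,0,0]},
    {"translation": [0,0.12,0.06],"rotation": [0,0,0]},
    {"translation": [0,0.12,0.16],"rotation": [0,0,0]},
    {"translation": [0,0.12,0.28],"rotation": [0,0,0]},
    {"translation": [0,0.12,0.4],"rotation": [0,0,0]},
    {"translation": [0,0.12,0.4],"rotation": [0,0,0]},
  ],
)

```text
t: 16.1
eef_pos: [0.6243, -0.1316, 0.094]
ee_rot: [-3.132, -0.0, -1.654]
force: [0.9, 0.1, 0.9]
width: 0.0243
gripper_force: 0.0
```

Run:
```python
from h import *
np.set_printoptions(precision=4,suppress=True)
print(get_state()['eef_pos'],get_state()['t'])
m=camera_model('wrist');im=grab_frame('wrist');g=cv2.cvtColor(im,cv2.COLOR_BGR2GRAY)[:260]
for nm,mk,z in(('white',g>175,.012),('dark',g<85,0)):
    L,lab,st,c=cv2.connectedComponentsWithStats(mk.astype('uint8'))
    for i in range(1,L):
        x,y,w,h,a=st[i]
        if 300<a<20000:
            q=[plane(m,*t,z,fray) for t in((x,y+h/2),(x+w,y+h/2),(x+w/2,y),(x+w/2,y+h))]
            print(nm,st[i],'cx',(q[0][0]+q[1][0])/2,'cy',(q[2][1]+q[3][1])/2,'size',q[0][0]-q[1][0],q[3][1]-q[2][1])
im=grab_frame('side');print('side jar/bin check')
a=cv2.imread('pics/side0.png')
for nm,b in(('jar',(200,135,240,180)),('driver',(105,205,205,265)),('bin',(140,285,250,380)),('mag+plunger',(275,210,360,280))):
    x0,y0,x1,y1=b;print(nm,np.mean(cv2.absdiff(a,im)[y0:y1,x0:x1]>40))
cap('side',(270,150,330,200),.008)
cap('scene',(175,150,215,190),.008)
```

```text
[ 0.6243 -0.1316  0.094 ] 16.1
white [   0    0   30   56 1147] cx 0.8781806746030316 cy -0.3426224751907075 size 0.053030995652599944 0.07073665608900492
white [ 238  111   40   40 1223] cx 0.6171519911683332 cy -0.18402449820090513 size 0.035271565932640025 0.03572080144661782
white [121 210  41  25 351] cx 0.7435022910743438 cy -0.10411231539512991 size 0.046726713484441684 0.027668493527999855
dark [   0    0   70   80 2765] cx 0.8606406260989558 cy -0.32250909197324007 size 0.11456890537836317 0.09765027592282866
dark [402  65  65  32 355] cx 0.4294892639365619 cy -0.22775062547938457 size 0.08548226302802264 0.03352802815145725
dark [ 441   84   58   42 1821] cx 0.3789312352813907 cy -0.20428120214630763 size 0.09138268745952849 0.04668675495004132
dark [ 222   91   76   74 3049] cx 0.6151420454383627 cy -0.18504242305763263 size 0.07022757839975047 0.06922054733377977
dark [398 103  28  37 509] cx 0.4611135402351953 cy -0.1852898171624502 size 0.03379188551652357 0.03772466836573715
dark [  77  193   49   50 1854] cx 0.7995300857154102 cy -0.10590323271473684 size 0.0667440268
[... 213 characters left out ...]
7895 size 0.01566820816383563 0.03926737508238587
dark [ 103  234  108   26 2365] cx 0.7417651666787097 cy -0.06897381668477695 size 0.1307757806704194 0.03230996794843316
dark [ 300  234  108   26 2371] cx 0.5187048771075305 cy -0.05222526435334246 size 0.12805109633285733 0.032832570380736115
dark [415 240  83  20 649] cx 0.36922273586431 cy -0.026275970577479074 size 0.1498520039994538 0.03041043309982494
dark [ 13 250  83  10 405] cx 0.9008143233913768 cy -0.058691027500993115 size 0.15941667105007762 0.014966558600489288
side jar/bin check
jar 0.0
driver 0.0
bin 0.007974481658692184
mag+plunger 0.14112044817927172
scene [187 166  14  11 121] [193.6364 171.0744] [ 0.6184 -0.1885  0.008 ]
```

```bash
python3 -c "
from station import *
print(get_state()['force'],job_done())"
```

```text
the job is handed in; nothing more can be done
[-0.3887008  -0.02304794 -0.6676834 ] None
```

I pressed the feeder's plunger fully once, pushed the ejected cap onto the dark pad (about 2 mm off its centre in the last wrist picture), and handed the job in at about 16 s; no verdict came back.

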